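Scrap the split coaster

ROBOT

A 6-joint arm with a two-finger parallel gripper is mounted at the origin on the work surface. World frame = base frame: x ahead of the robot, y to its left, z up, the work surface at z = 0. Lengths are in mm, angles in degrees, forces in N, time in s.
With the tool pointing down it reaches from about 425 to 950 mm from the base axis. Payload 3.5 kg.
Tool frame: the origin (TCP) lies between the finger pads; the fingertips stand r.tip_extent ahead of it and the grasp point (between the pads) lies 3 mm ahead of it (r.tip_extent is the distance from the TCP to the fingertips, in mm); z points along the fingers, y is the line along which they close (so a half turn about z gives the same grasp; the last joint's range is limited). The gripper opens to 85 mm and grips with 20 to 120 N. Pads are 22 mm wide; open, the fingers measure 114 mm over their backs; the gripper's body (76 mm by 85 mm) begins 54 mm behind the grasp point. The pads swing forward as they close: fully open they stand 13 mm farther back than shut.
Start: joints at [-72.307, 16.404, 90.338, -0, 73.258, -8.594], TCP at [298.959, -605.169, 229.425] pointing down, gripper open.
Joint ranges: [-158.93, 158.93], [-51.34, 127.21], [12.03, 142.37], [-87.48, 267.48], [13.55, 161.25], [-162.69, 162.69]. Speed limits (degrees/s): [159.86, 159.86, 180, 180, 180, 180].

INTERFACE

Orientations are given as a 3x3 rotation matrix whose columns are the frame's x, y, z axes.
In Python, from workcell import r gives the robot as it stands.
- The arm moves only by the tool send_rows, never from a script. Its argument "series" is a list of rows, each a list of 3 entries, a list of its own where there are three numbers: the closure, from -1 (fully open) to 1 (shut), then the shift along the tool's x, y, z as a fraction of full scale, then the turn, a rotation vector about the tool's x, y, z as a fraction of full scale. A call has 1 to 20 rows; each row shifts and turns the commanded pose from where the row before left it, along the tool's axes as they then stand; what a row does not reach is not made up. Full scale, the value 1, is 0.03 m for a shift and 120 degrees for a turn. A row lasts 1/12 s, in which the tool goes at most 41.7 mm and 7.16 degrees, less where a joint would pass 70% of its speed; a pose out of reach is approached as far as the arm can. A call with a number of a shift or a turn outside -1 to 1 is refused whole. A call with a gripper value outside its range is refused whole. The fingers move at their own pace and stop on an object; "squeeze" is the grip in N (left out, the last holds). Time passes only in rows, so rows that do not move let the fingers close. It gives the time, the measured TCP pose, the force, the opening and the grip force at its end, in the units of the state.
- r.state(): the state, without advancing time (a new reading comes with each control period).
- r.read_camera(name): name is "side" or "top" or "wrist"; returns the picture (400x640x3 uint8, red, green, blue); there is no depth.
- r.camera_info(name): a dict with "fx", "fy", "cx", "cy" (pixels), "k1" (the pictures are not rectified: a ray, as slopes to the right and down, at radius r is drawn at 1 + k1 r^2 times it, then the intrinsics apply), "R" (3x3) and "t" (3): a world point X has camera coordinates R X + t. Camera axes: x right, y down, z forward; pixel columns grow to the right and rows downward; lengths in mm; the calibration is good to about 2 mm. A picture is of the moment at which its call begins: read the wrist's pose just before it. camera_info takes no time and is no camera call; for the wrist camera it gives the pose at the moment of the call.
- r.close_job(): hands the job in; it is judged then, once.
The state is a dict: "t": time; "qpos": joint angles; "qd": joint speeds; "effort": joint torques, N m; "eef_pos": TCP position; "ee_rot": TCP orientation; "ft_force": force on the tool from outside, world axes, zero at the start; "moment": the same for the moment, N m; "opening": opening from 0.0 (shut) to 1.0 (fully open); "grip_force": force on a finger pad.
Only numpy, scipy, OpenCV 4.12 (cv2) and the standard library are available. Lean on these libraries where they do the work, as an engineer would, in place of code of your own. Each camera call takes 0.05 s, during which the arm holds its last target. There are 200 camera calls.

TASK

The wooden coaster leaning in the slackened aluminium clamp has split and is scrap: draw it out of the clamp, lower it into the black wire basket and let go of it there. Then put the pine offcut lying on the shelf into the same basket. Lower both well down into the basket before letting go, do not drop or toss them in from above it, and leave the clamp, the basket and everything else standing where they are.

Things in the scene. Friction and masses are not known exactly. Their poses are not given: they have to be found in the camera images.
- coaster: Split dark wooden coaster, square plate 110 x 110 x 10 mm, 80 g. Origin at its centre, z its normal, x and y along its edges. At first it stands in the clamp's slot, leaning 35 degrees from vertical, upper edge to the clamp's -x side (roughly to the robot); own -x points up the slant, out of the slot, own y is level. Its upper 48 mm stand clear of the jaws: grip there, across the thickness.
- coaster_top (a point): Middle of the coaster's edge that is uppermost at the start (55 mm from its centre along its own -x), at half thickness, about 0.15 m above the shelf at the start.
- clamp: Loose aluminium clamp stand, 0.9 kg: base 120 (x) x 110 (y) x 14 mm, origin at the centre of its underside. Jaws 60 mm wide (y) leave a slot 13 mm wide; its floor is at x 12, z 60 mm, and it rises leaning 35 degrees to -x. Along the slant the front (lower) jaw is 62 mm long, the back (upper) one 30 mm, with a black screw knob. The coaster slides freely.
- offcut: Pale pine offcut lying on the shelf, 90 mm long (own x), 36 mm wide (own y), 32 mm high but stepped down to 20 mm over the last 30 mm at its +x end; 60 g. Origin at the centre of its underside.
- basket: Loose black wire basket, open on top, 200 (x) x 220 (y) x 90 mm high outside, walls 5 mm, floor 5 mm thick, 0.7 kg. Origin at the centre of its underside, z up.
- comb: Navy plastic comb lying flat, 170 x 40 x 6 mm. Origin under its middle, long along x. Leave alone.
- tealight: Glass tealight holder, 72 mm across, 60 mm high. Origin at the centre of its underside. Leave alone.
- carabiner: Stainless steel carabiner lying flat, 110 x 60 x 10 mm. Origin under its middle. Leave alone.
- pot: Lidded blue ceramic pot with a cork stopper, 96 mm across, 105 mm high. Origin at the centre of its underside. Leave alone.
- padlock: Brass padlock lying flat, body 50 x 60 x 24 mm, shackle to +x reaching 64 mm from the origin. Origin under the body's middle. Leave alone.
There are look-alikes about, which are no part of the job. There is more than one size of the coaster; the job needs the larger. Several things look just like the offcut: the one meant starts farthest to the robot's right.

How it is judged (in metres and radians):
On the way, in this order (a step that is already met when the one before it is completed fails the run):
1. the coaster lies in the basket, let go (x of coaster in the frame of basket between -0.092 and 0.092 m and y of coaster in the frame of basket between -0.102 and 0.102 m and z of coaster in the frame of basket between 0 and 0.08 m and contact force between coaster and the fingers below 0.1 N), for 0.2 s.
2. the offcut lies in the basket too, let go (x of offcut in the frame of basket between -0.092 and 0.092 m and y of offcut in the frame of basket between -0.102 and 0.102 m and z of offcut in the frame of basket between 0 and 0.08 m and x of coaster in the frame of basket between -0.092 and 0.092 m and y of coaster in the frame of basket between -0.102 and 0.102 m and z of coaster in the frame of basket between 0 and 0.08 m and contact force between offcut and the fingers below 0.1 N), for 0.2 s.
At the end, for the whole second after the job is handed in: Coaster and offcut both lie at rest and let go inside the wire basket (the coaster's centre and the offcut's origin within its walls and no more than 80 mm above its underside); basket and clamp stand upright, the basket within 50 mm and the clamp within 30 mm of where they were (all of step 2 and contact force between coaster and the fingers below 0.1 N and linear speed of each of coaster, offcut below 0.03 m/s and angle between each of basket, clamp's own z axis and vertical below 0.1 rad and distance of basket from where it was at the start of the episode below 0.05 m and distance of clamp from where it was at the start of the episode below 0.03 m); the robot touches nothing.
It fails at once if the clamp is shifted by more than 30 mm or tipped (distance of clamp from where it was at the start of the episode above 0.03 m or angle between clamp's own z axis and vertical above 0.25 rad).
It fails at once if the basket is shifted by more than 50 mm or tipped (distance of basket from where it was at the start of the episode above 0.05 m or angle between basket's own z axis and vertical above 0.25 rad).
It fails at once if the coaster or offcut falls or flies freely faster than 1.3 m/s (a drop of some 90 mm) ((linear speed of coaster above 1.3 m/s and contact force between coaster and the fingers below 0.1 N) or (linear speed of offcut above 1.3 m/s and contact force between offcut and the fingers below 0.1 N)).
It fails at once if a bystander (comb, tealight holder, carabiner, pot, padlock) is moved by more than 30 mm, or the pot or tealight holder tipped (distance of any of comb, tealight, carabiner, pot, padlock from where it was at the start of the episode above 0.03 m or angle between any of pot, tealight's own z axis and vertical above 0.4 rad).
It also fails if it takes over 66 s, if anything falls off the work surface, if the arm or the gripper's body presses on something with over 40 N, if the wrist force passes 120 N, or if a joint passes its speed limit or range.

## Working session

There is one attempt and no reset: what is moved stays moved. The work goes in short steps, Python scripts to look and compute and a tool call to move; the robot and the scene stay as the last step left them, time stands still between calls to the robot, and variables do not carry over. Pictures are saved under pics/ and viewed, at most 10 in all, crops included, and the job is handed in when it is done.

Besides the shell and the picture viewer there is one more tool, called by a JSON object that holds its "method" and its "body", one argument or row to a line. send_rows: Moves the arm, as the interface text tells. Its arguments: {"type":"object","properties":{"series":{"type":"array"},"squeeze":{"type":"number"}},"required":["series"]}

```bash
mkdir -p pics
python3 - <<'E'
from workcell import r
import cv2
for n in("top","side"):
    im=r.read_camera(n); cv2.imwrite(f"pics/{n}0.png",im[:,:,::-1])
    print(n,r.camera_info(n))
print(r.tip_extent,r.state())
E
```

```text
top {'fx': 484.26027289159833, 'fy': 484.26027289159833, 'cx': 313.1604401234382, 'cy': 202.4812659426399, 'k1': -0.03583893106269572, 'R': array([[ 0.01815309, -0.99979575, -0.00888411],
       [-0.99125808, -0.01683528, -0.13085871],
       [ 0.13068241,  0.01118194, -0.99136122]]), 't': array([  -9.52908669,  559.729681  , 1398.20435812])}
side {'fx': 361.8057661486297, 'fy': 361.8057661486297, 'cx': 314.93535821572505, 'cy': 195.4293038562265, 'k1': -0.07576595249454482, 'R': array([[-0.90384669, -0.42773302,  0.01027712],
       [-0.25352273,  0.51606311, -0.8181718 ],
       [ 0.34465545, -0.74210736, -0.57488198]]), 't': array([517.46571737, 238.07737733, 674.48086492])}
22.0 {'t': 0.1, 'qpos': array([-7.23064625e+01,  1.64481551e+01,  9.04155044e+01, -1.33020300e-03,
        7.32598177e+01, -8.59480312e+00]), 'qd': array([ 0.00925452, -0.00206896, -0.05701525,  0.08373242, -0.01708123,
        0.07636477]), 'effort': array([ 1.93234082e-03, -4.07290113e+01, -2.93700331e+01, -1.35316618e-04,
        3.36457037e-03,  5.20750536e-07]), 'eef_pos': array([ 298.77876106, -604.59152679,  228.17770807]), 'ee_rot': array([[ 8.96573704e-01,  4.42894046e-01, -6.76165221e-04],
       [ 4.42894461e-01, -8.96571419e-01,  2.04637979e-03],
       [ 3.00099014e-04, -2.13420014e-03, -9.99997678e-01]]), 'ft_force': array([-0.00188619, -0.25227011, -0.2290866 ]), 'moment': array([ 0.01170214, -0.05381907, -0.03238703]), 'grip_force': 0.0, 'opening': 1.0033727901328977}
```

View pics/top0.png

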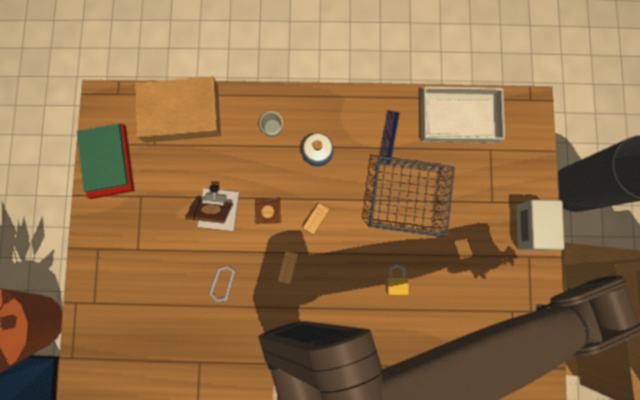

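View pics/side0.png

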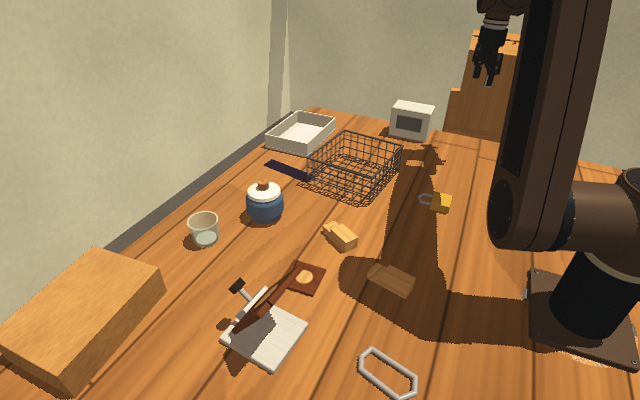

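The top view shows the clamp with the coaster at (212,205), the small look-alike coaster at (267,211) and the basket at (408,195). The offcut candidates are (315,217), lit, and (287,267), in the arm's shadow. In the side view these are (340,236) and (390,279). The one at (315,217) is farther right so far, but the arm may hide another, so I'll check the wrist view and enlarged crops.

```bash
cat > h.py <<'E'
import numpy as np, cv2
from workcell import r
def ray(ci,uv):
    K=np.array([[ci['fx'],0,ci['cx']],[0,ci['fy'],ci['cy']],[0,0,1]])
    p=cv2.undistortPoints(np.array(uv,float).reshape(-1,1,2),K,np.array([ci['k1'],0,0,0.]))[:,0]
    d=np.c_[p,np.ones(len(p))]@ci['R']; return -ci['R'].T@ci['t'],d
def plane(ci,uv,z):
    c,d=ray(ci,uv); return c+d*((z-c[2])/d[:,2])[:,None]
def proj(ci,X):
    X=np.atleast_2d(X)@ci['R'].T+ci['t']; p=X[:,:2]/X[:,2:]
    p=p*(1+ci['k1']*(p**2).sum(1))[:,None]; return p*[ci['fx'],ci['fy']]+[ci['cx'],ci['cy']]
def tri(ca,a,cb,b):
    c1,d1=ray(ca,a);c2,d2=ray(cb,b);out=[]
    for u,v in zip(d1,d2):
        s=np.linalg.lstsq(np.c_[u,-v],c2-c1,rcond=None)[0]
        out.append(((c1+u*s[0])+(c2+v*s[1]))/2)
    return np.array(out)
E
python3 - <<'E'
from h import *
w=r.read_camera("wrist"); t=cv2.imread("pics/top0.png"); s=cv2.imread("pics/side0.png")
cv2.imwrite("pics/wrist0.png",w[:,:,::-1])
a=cv2.resize(w[:,:,::-1],(400,250)); b=cv2.resize(s[210:310,240:400+0],(400,250))
c=cv2.resize(s[240:380,210:340],(400,350*1)) 
d=cv2.resize(t[170:240,180:280],(400,350)) 
e=np.vstack([np.hstack([a,cv2.resize(s[205:305,290:450],(400,250))]),np.hstack([d,cv2.resize(s[260:375,205:335],(400,350))])])
cv2.imwrite("pics/m1.png",e)
ct=r.camera_info("top");cs=r.camera_info("side")
for n,z,uv in [("basket",90,[(373,155),(453,166),(446,236),(363,227)]),("off",32,[(315,217),(287,267)]),("clampbase",14,[(207,186),(240,194),(234,231),(197,226)])]:
    P=plane(ct,uv,z); print(n,P.round(0).tolist(),P.mean(0).round(0))
E
```

```text
basket [[694.0, -171.0, 90.0], [666.0, -401.0, 90.0], [464.0, -378.0, 90.0], [485.0, -143.0, 90.0]] [ 577. -273.   90.]
off [[517.0, -6.0, 32.0], [369.0, 73.0, 32.0]] [443.  34.  32.]
clampbase [[608.0, 324.0, 14.0], [585.0, 222.0, 14.0], [473.0, 236.0, 14.0], [486.0, 348.0, 14.0]] [538. 283.  14.]
```

View pics/m1.png

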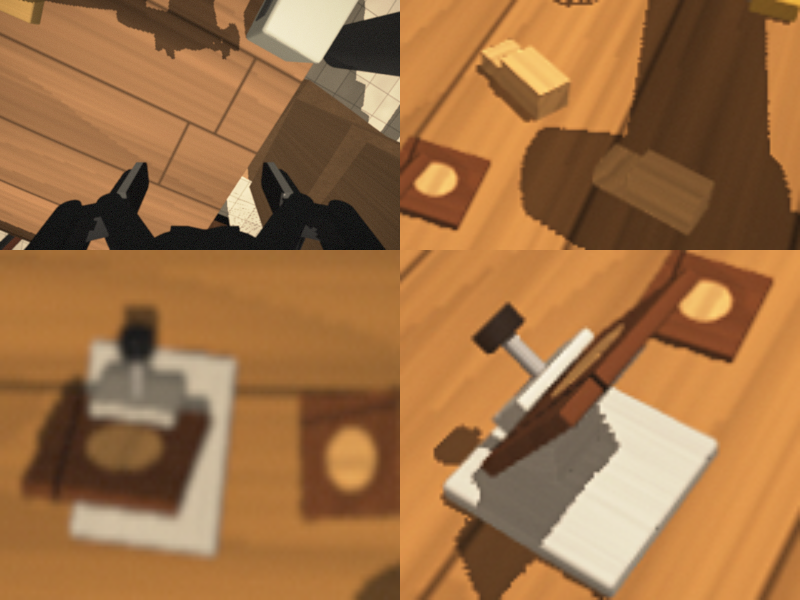

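The wrist view (top left) shows only empty planks and the padlock at the far upper left, so nothing like an offcut is hiding on that side. The crops show two offcuts, and the lit one at top (315,217) is the one farther right. The clamp crop shows the larger coaster leaning toward the robot. Next I'll compute the clamp and coaster poses from both views.

```bash
cat >> h.py <<'E'
def go(p,R,s=None):
    "shift and turn (fraction of full scale) from current pose"
    s=s or r.state(); R0=s['ee_rot']
    v=cv2.Rodrigues(R0.T@R)[0].ravel()
    print("now",s['eef_pos'].round(1),"| shift now-axes mm",(R0.T@(p-s['eef_pos'])).round(1),"frac",(R0.T@(p-s['eef_pos'])/30).round(2),
     "| turn deg",np.degrees(v).round(2),"frac",(np.degrees(v)/120).round(4),"rows>=",round(np.degrees(np.linalg.norm(v))/7.1,1))
E
python3 - <<'E'
from h import *
ct=r.camera_info("top");cs=r.camera_info("side")
A=plane(ct,[(239.5,191.6),(233.8,230.8),(197.5,227.6)],14)
B=plane(cs,[(308.4,323.1),(271.6,373.4),(219.6,338.9)],14)
print(A.round(0).tolist());print(B.round(0).tolist())
print("top edge tri", tri(ct,[(186,218.6),(225,222.4)],cs,[(271.6,304.4),(297.6,260)]).round(0).tolist())
for c,y in [((541,283),-9)]:
    a=np.radians(y);Rz=np.array([[np.cos(a),-np.sin(a),0],[np.sin(a),np.cos(a),0],[0,0,1]])
    X=np.array([[-51,0,150],[-51,55,150],[-51,-55,150],[12,55,60],[12,-55,60],[-60,-55,0],[-60,55,0],[60,-55,14],[60,55,14]])@Rz.T+[*c,0]
    print(X[:3].round(0).tolist());print(proj(ct,X).round(0).tolist());print(proj(cs,X).round(0).tolist())
    u=Rz@[-.5736,0,.8192];n=Rz@[.8192,0,.5736]
    R=np.c_[Rz@[0,1,0],n,-u]
    Rd=np.c_[Rz@[0,1,0],Rz@[1,0,0],[0,0,-1]]
    go(X[0]+150*u,R); go(X[0]+150*u,Rd)
E
```

```text
[[592.0, 224.0, 14.0], [473.0, 237.0, 14.0], [481.0, 346.0, 14.0]]
[[472.0, 241.0, 14.0], [483.0, 353.0, 14.0], [596.0, 339.0, 14.0]]
top edge tri [[487.0, 337.0, 170.0], [489.0, 237.0, 163.0]]
[[491.0, 291.0, 150.0], [499.0, 345.0, 150.0], [482.0, 237.0, 150.0]]
[[206.0, 220.0], [186.0, 217.0], [225.0, 224.0], [199.0, 199.0], [235.0, 205.0], [234.0, 231.0], [199.0, 225.0], [241.0, 192.0], [206.0, 186.0]]
[[282.0, 289.0], [258.0, 314.0], [304.0, 267.0], [234.0, 329.0], [276.0, 287.0], [308.0, 326.0], [270.0, 372.0], [259.0, 292.0], [218.0, 331.0]]
now [ 298.8 -604.7  228.3] | shift now-axes mm [ 498.4 -767.8  -43. ] frac [ 16.61 -25.59  -1.43] | turn deg [-32.36  16.63 -52.97] frac [-0.2697  0.1386 -0.4414] rows>= 9.1
now [ 298.8 -604.7  228.3] | shift now-axes mm [ 498.4 -767.8  -43. ] frac [ 16.61 -25.59  -1.43] | turn deg [ -0.09  -0.07 -54.71] frac [-0.0008 -0.0006 -0.4559] rows>= 7.7
```

{"method": "send_rows", "body": {
  "series": [
    [-1,[0,0,-1],[0,0,0]],
    [-1,[1,-0.53,-0.3],[0,0,0]],
    [-1,[1,-0.53,-0.3],[0,0,0]],
    [-1,[1,-0.53,-0.3],[0,0,0]],
    [-1,[1,-0.53,-0.3],[0,0,0]],
    [-1,[1,-0.53,-0.3],[0,0,0]],
    [-1,[1,-0.53,-0.3],[0,0,0]],
    [-1,[1,-0.53,0],[0,0,0]],
    [-1,[1,-0.53,0],[0,0,0]],
    [-1,[1,-0.53,0],[0,0,0]],
    [-1,[1,-0.53,0],[0,0,0]],
    [-1,[1,-0.53,0],[0,0,0]],
    [-1,[0,0,0],[0,0,0]]
  ]
}}

```text
t: 1.23
eef_pos: [519.9, -297.4, 313.1]
ee_rot: [[0.894, 0.448, 0.001], [0.448, -0.894, 0.003], [0.002, -0.002, -1.0]]
ft_force: [-1.2, -0.1, 0.8]
opening: 1.001
grip_force: 0.0
```

{"method": "send_rows", "body": {
  "series": [
    [-1,[0.4,-0.8,0],[0,0,-0.05]],
    [-1,[0.4,-0.8,0],[0,0,-0.05]],
    [-1,[0.4,-0.9,0],[0,0,-0.05]],
    [-1,[0.3,-0.9,0],[0,0,-0.05]],
    [-1,[0.2,-0.9,0],[0,0,-0.05]],
    [-1,[0.2,-1,0],[0,0,-0.05]],
    [-1,[0,0,0],[0,0,0]]
  ]
}}

```text
t: 1.82
eef_pos: [453.8, -148.0, 312.8]
ee_rot: [[0.46, 0.888, -0.002], [0.888, -0.46, 0.002], [0.001, -0.003, -1.0]]
ft_force: [0.1, 0.2, 0.4]
opening: 1.005
grip_force: 0.0
```

```bash
cat >> h.py <<'E'
def frame(yaw,tilt):
    "tool frame: tool z tilted from down toward +x of a frame with this yaw, tool x along its y"
    a,t=np.radians([yaw,tilt]);Rz=np.array([[np.cos(a),-np.sin(a),0],[np.sin(a),np.cos(a),0],[0,0,1]])
    return np.c_[Rz@[0,1,0],Rz@[np.cos(t),0,np.sin(t)],Rz@[np.sin(t),0,-np.cos(t)]]
E
python3 - <<'E'
from h import *
t=r.read_camera("top")[:,:,::-1]; s=r.read_camera("side")[:,:,::-1]
cv2.imwrite("pics/m2.png",np.vstack([cv2.resize(s,(480,300)),cv2.resize(t,(480,300))]))
R=frame(-6,35); go(np.array([485,293,150])-150*R[:,2],R)
print(r.state()['qpos'].round(1))
E
```

```text
now [ 456.2 -150.8  313.6] | shift now-axes mm [ 374.3 -261.1   40.2] frac [12.48 -8.7   1.34] | turn deg [-34.51   6.68 -21.05] frac [-0.2876  0.0556 -0.1754] rows>= 5.8
[-30.4 -12.1 111.   -0.   81.1  -2.7]
```

View pics/m2.png

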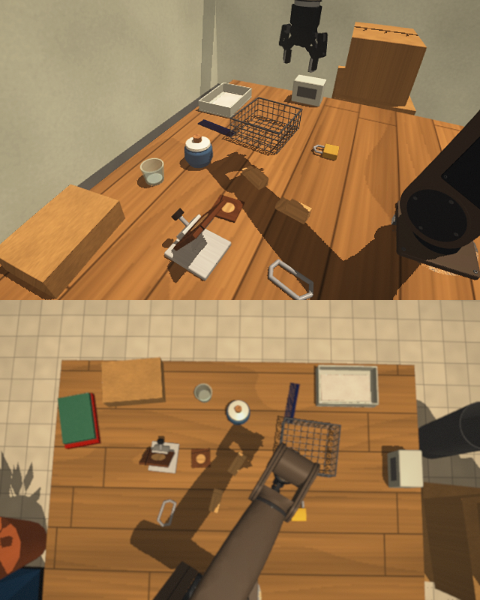

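The right side of the table is now visible in both views and holds no third offcut, so the target is the one first seen at (315,217). Moving on to the clamp.

{"method": "send_rows", "body": {
  "series": [
    [-1,[1,-0.5,0],[0,0,0]],
    [-1,[1,-0.5,0],[0,0,0]],
    [-1,[1,-0.5,0],[0,0,0]],
    [-1,[1,-0.6,0],[0,0,0]],
    [-1,[1,-0.7,0],[0,0,0]],
    [-1,[1,-0.7,0],[0,0,0]],
    [-1,[1,-0.7,0],[0,0,0]],
    [-1,[1,-0.7,0],[0,0,0]],
    [-1,[1,-0.7,0],[0,0,0]],
    [-1,[1,-0.7,0],[0,0,0]],
    [-1,[1,-0.7,0],[0,0,0]],
    [-1,[1,-0.7,0],[0,0,0]],
    [-1,[0.5,-0.5,0],[0,0,0]],
    [-1,[0,0,0],[0,0,0]]
  ]
}}

```text
t: 3.08
eef_pos: [413.3, 298.4, 313.0]
ee_rot: [[0.463, 0.886, -0.001], [0.886, -0.463, 0.001], [0.0, -0.001, -1.0]]
ft_force: [-0.2, -0.2, -0.6]
opening: 1.002
grip_force: 0.0
```

{"method": "send_rows", "body": {
  "series": [
    [-1,[0,0,0],[-0.048,0.0093,-0.0292]],
    [-1,[0,0,0],[-0.048,0.0093,-0.0292]],
    [-1,[0,0,0],[-0.048,0.0093,-0.0292]],
    [-1,[0,0,0],[-0.048,0.0093,-0.0292]],
    [-1,[0,0,0],[-0.048,0.0093,-0.0292]],
    [-1,[0,0,0],[-0.048,0.0093,-0.0292]],
    [-1,[0,0,0],[0,0,0]],
    [-1,[0,0,0],[0,0,0]]
  ]
}}

```text
t: 3.75
eef_pos: [413.2, 294.8, 312.8]
ee_rot: [[0.106, 0.816, 0.568], [0.994, -0.088, -0.06], [0.001, 0.571, -0.821]]
ft_force: [-0.1, 0.7, -0.1]
opening: 0.999
grip_force: 0.0
```

Run:
```python
from h import *
R=frame(-6,35); s=r.state();go(np.array([485,293,150])-150*R[:,2],R,s);print(s['qpos'].round(1))
w=r.read_camera("wrist")[:,:,::-1];ci=r.camera_info("wrist");cv2.imwrite("pics/w3.png",w)
import pickle;pickle.dump((ci,s),open("w3.pkl","wb"))
print(proj(ci,[[485,293,150]]).round(0), ci['R'].round(2).tolist(),ci['t'].round(0))
```

```text
now [413.2 294.8 312.8] | shift now-axes mm [  5.6 -34.6  24.5] frac [ 0.19 -1.15  0.82] | turn deg [-0.15  0.03 -0.11] frac [-0.0012  0.0002 -0.0009] rows>= 0.0
[ 34.7 -20.9 122.5 -27.5  53.9  52.4]
[[293. 170.]] [[0.81, -0.09, 0.57], [-0.28, -0.92, 0.26], [0.51, -0.38, -0.78]] [-491.  340.  309.]
```

View pics/w3.png

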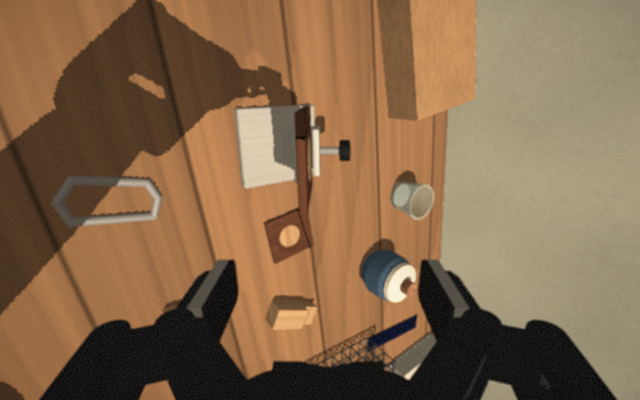

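The wrist view shows the coaster nearly edge-on at about (303,106)–(307,222). Its predicted top centre was (293,170), so I'll enlarge this area before closing in.

Run:
```python
from h import *
w=cv2.imread("pics/w3.png"); cv2.imwrite("pics/w3c.png",cv2.resize(w[90:240,230:360],None,fx=4,fy=4,interpolation=cv2.INTER_CUBIC))
```

```text
(no output)
```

View pics/w3c.png

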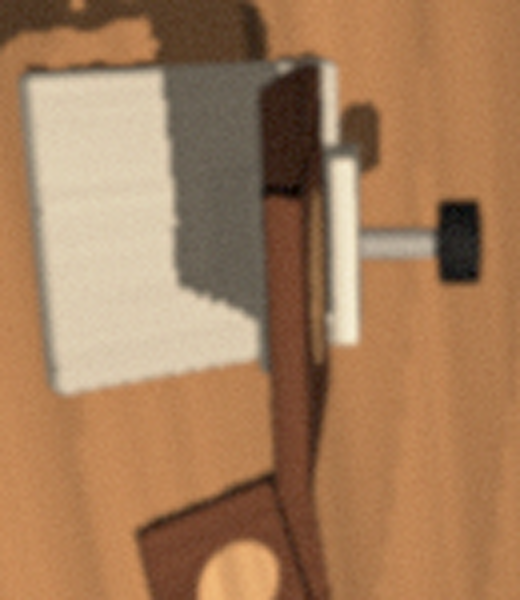

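Run:
```python
from h import *
import pickle;ci,s=pickle.load(open("w3.pkl","rb"))
f=lambda x,y:(230+x/4,90+y/4)
P=plane(ci,[f(287,287),f(279,92),f(295,485)],150);print(P.round(1).tolist(),np.degrees(np.arctan2(P[1]-P[2],1)[:2]))
d=P[1]-P[2];yaw=np.degrees(np.arctan2(d[1],d[0]))-90;print(yaw,np.linalg.norm(d))
B=plane(ci,[f(28,75),f(60,392)],14);print(B.round(1).tolist(),B.mean(0))
E=B[0]-B[1];print(np.degrees(np.arctan2(E[1],E[0]))-90,np.linalg.norm(E))
R=frame(-6,35);P0=P[0]; go(P0-70*R[:,2],R); go(P0+R[:,2]*(23-3),R)
```

```text
[[496.7, 298.6, 150.0], [501.1, 347.8, 150.0], [491.6, 243.6, 150.0]] [83.97451157 89.45039506]
-5.19275420739568 104.67543218809433
[[485.8, 348.7, 14.0], [476.1, 240.8, 14.0]] [480.96403933 294.76866541  14.        ]
-5.11357268271162 108.30598190692832
now [414.  295.  313.8] | shift now-axes mm [ 12.1 -26.8 111.2] frac [ 0.4  -0.89  3.71] | turn deg [-0.08 -0.   -0.17] frac [-0.0007 -0.     -0.0014] rows>= 0.0
now [414.  295.  313.8] | shift now-axes mm [ 12.1 -26.7 201.2] frac [ 0.4  -0.89  6.71] | turn deg [-0.08 -0.   -0.17] frac [-0.0007 -0.     -0.0014] rows>= 0.0
```

{"method": "send_rows", "body": {
  "series": [
    [0,[0.3,-1,0],[0,0,0]],
    [0,[0,0,1],[0,0,0]],
    [0,[0,0,1],[0,0,0]],
    [0,[0,0,1],[0,0,0]],
    [0,[0,0,0.7],[0,0,0]],
    [0,[0,0,0],[0,0,0]],
    [0,[0,0,0],[0,0,0]]
  ]
}}

```text
t: 4.38
eef_pos: [454.4, 299.6, 204.8]
ee_rot: [[0.108, 0.816, 0.568], [0.994, -0.089, -0.062], [0.0, 0.572, -0.82]]
ft_force: [0.0, -0.3, -0.5]
opening: 0.5
grip_force: 0.0
```

Run:
```python
from h import *
s=r.state();w=r.read_camera("wrist")[:,:,::-1];ci=r.camera_info("wrist");cv2.imwrite("pics/w4.png",w)
import pickle;pickle.dump((ci,s),open("w4.pkl","wb"))
print(s['eef_pos'],s['opening'],proj(ci,[[497,298.6,150],[494,296,150],[490,294.5,150],s['eef_pos']+70*s['ee_rot'][:,2],s['eef_pos']]).round(0).tolist())
```

```text
[454.36263584 299.62065761 204.8462487 ] 0.4999097883003305 [[331.0, 207.0], [328.0, 212.0], [323.0, 215.0], [326.0, 211.0], [326.0, 260.0]]
```

View pics/w4.png

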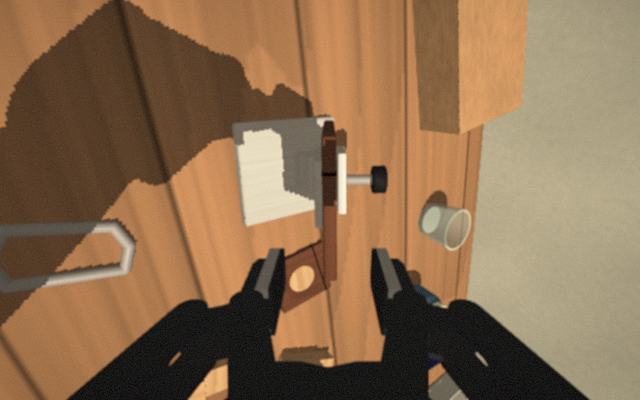

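The coaster edge now runs from (329,122) to (330,280), midway between the fingers and about 3 mm to +y and 6 mm to +x of the tool axis. Nothing sits in the fingers' path, so I'll go in and grip.

{"method": "send_rows", "body": {
  "series": [
    [0,[0.2,0.1,0],[0,0,0]],
    [0,[0,0,0.7],[0,0,0]],
    [0,[0,0,0.7],[0,0,0]],
    [0,[0,0,0.5],[0,0,0]],
    [0,[0,0,0.5],[0,0,0]],
    [0,[0,0,0.5],[0,0,0]],
    [0,[0,0,0],[0,0,0]],
    [0,[0,0,0],[0,0,0]]
  ]
}}

```text
t: 5.1
eef_pos: [506.2, 301.6, 136.9]
ee_rot: [[0.104, 0.814, 0.571], [0.995, -0.087, -0.058], [0.002, 0.574, -0.819]]
ft_force: [-0.3, -1.2, 0.1]
opening: 0.504
grip_force: 0.0
```

{"method": "send_rows", "body": {
  "series": [
    [0.3,[0,0,0],[0,0,0]],
    [0.5,[0,0,0],[0,0,0]],
    [0.7,[0,0,0],[0,0,0]],
    [1,[0,0,0],[0,0,0]],
    [1,[0,0,0],[0,0,0]],
    [1,[0,0,0],[0,0,0]],
    [1,[0,0,0],[0,0,0]]
  ],
  "squeeze": 40
}}

```text
t: 5.68
eef_pos: [505.3, 301.7, 136.9]
ee_rot: [[0.104, 0.814, 0.571], [0.995, -0.087, -0.058], [0.002, 0.574, -0.819]]
ft_force: [-5.1, 0.6, 4.8]
opening: 0.108
grip_force: 41.4
```

Gripped, with an opening of about 9 mm. Now I'll draw it out along the slant.

{"method": "send_rows", "body": {
  "series": [
    [1,[0,0,-0.3],[0,0,0]],
    [1,[0,0,-0.4],[0,0,0]],
    [1,[0,0,-0.4],[0,0,0]],
    [1,[0,0,-0.4],[0,0,0]],
    [1,[0,0,-0.4],[0,0,0]],
    [1,[0,0,-0.4],[0,0,0]],
    [1,[0,0,-0.5],[0,0,0]],
    [1,[0,0,-0.5],[0,0,0]],
    [1,[0,0,-0.5],[0,0,0]],
    [1,[0,0,-0.7],[0,0,0]],
    [1,[0,0,-0.7],[0,0,0]],
    [1,[0,0,0],[0,0,0]]
  ]
}}

```text
t: 6.68
eef_pos: [416.4, 311.6, 268.4]
ee_rot: [[0.102, 0.811, 0.575], [0.995, -0.087, -0.054], [0.006, 0.578, -0.816]]
ft_force: [0.7, 0.7, -0.4]
opening: 0.107
grip_force: 40.2
```

Run:
```python
from h import *
s=r.state();print(s['opening'],s['grip_force'],s['ft_force'])
im=[r.read_camera(n)[:,:,::-1] for n in("side","top")]
cv2.imwrite("pics/m5.png",np.vstack([cv2.resize(im[0][150:400,120:440],(640,400)),cv2.resize(im[1][150:250,160:480],(640,200))]))
R=frame(-7,25); go(np.array([470,0,300.]),s['ee_rot']);go(np.array([577,-273,200.]),R)
```

```text
0.10659705143584107 40.237873792648315 [ 0.7065935   0.7261369  -0.44804326]
now [416.5 310.5 264.5] | shift now-axes mm [-303.2   90.8   19.3] frac [-10.11   3.03   0.64] | turn deg [-0.23  0.21  0.07] frac [-0.0019  0.0018  0.0006] rows>= 0.0
now [416.5 310.5 264.5] | shift now-axes mm [-564.   143.9  178. ] frac [-18.8    4.8    5.93] | turn deg [10.07 -0.66  0.84] frac [ 0.0839 -0.0055  0.007 ] rows>= 1.4
```

View pics/m5.png

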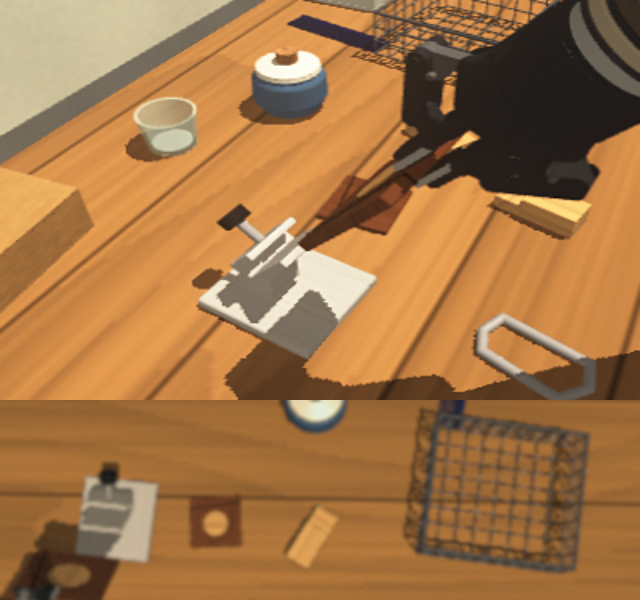

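The coaster is clear of the clamp and the clamp hasn't moved. Tilting to 25° and carrying it over the basket.

{"method": "send_rows", "body": {
  "series": [
    [1,[0,0,0],[0.042,-0.0028,0.0035]],
    [1,[0,0,0],[0.042,-0.0028,0.0035]],
    [1,[-0.9,0.4,0.2],[0,0,0]],
    [1,[-0.9,0.4,0.2],[0,0,0]],
    [1,[-0.9,0.4,0.2],[0,0,0]],
    [1,[-0.9,0.4,0.2],[0,0,0]],
    [1,[-0.9,0.4,0.2],[0,0,0]],
    [1,[-0.9,0.4,0.2],[0,0,0]],
    [1,[-0.9,0.4,0.2],[0,0,0]],
    [1,[-0.9,0.4,0.2],[0,0,0]],
    [1,[-0.9,0.4,0.2],[0,0,0]],
    [1,[-0.9,0.4,0.2],[0,0,0]],
    [1,[0,0,0],[0,0,0]]
  ]
}}

```text
t: 7.87
eef_pos: [517.3, 21.0, 258.3]
ee_rot: [[0.129, 0.901, 0.415], [0.992, -0.116, -0.057], [-0.004, 0.419, -0.908]]
ft_force: [0.9, -0.2, -0.9]
opening: 0.107
grip_force: 40.2
```

{"method": "send_rows", "body": {
  "series": [
    [1,[-0.9,0.2,0.2],[0,0,0]],
    [1,[-0.9,0.2,0.2],[0,0,0]],
    [1,[-0.9,0.2,0.2],[0,0,0]],
    [1,[-0.9,0.2,0.2],[0,0,0]],
    [1,[-0.9,0.2,0.2],[0,0,0]],
    [1,[-0.9,0.2,0.2],[0,0,0]],
    [1,[-0.9,0.2,0.2],[0,0,0]],
    [1,[-0.9,0.2,0.2],[0,0,0]],
    [1,[-0.9,0.2,0.2],[0,0,0]],
    [1,[-0.5,0,0.2],[0,0,0]],
    [1,[0,0,0],[0,0,0]],
    [1,[0,0,0],[0,0,0]]
  ]
}}

```text
t: 8.87
eef_pos: [557.8, -239.5, 226.5]
ee_rot: [[0.124, 0.901, 0.415], [0.992, -0.113, -0.051], [0.001, 0.418, -0.909]]
ft_force: [-0.5, -0.4, -1.5]
opening: 0.107
grip_force: 40.1
```

Run:
```python
from h import *
s=r.state();print(s['opening'],s['grip_force'],s['qpos'].round(0))
R=frame(-7,25); go(np.array([568,-272,s['eef_pos'][2]]),R);go(np.array([568,-272,115.]),R)
im=[r.read_camera(n)[:,:,::-1] for n in("side","top")]
cv2.imwrite("pics/m6.png",np.vstack([cv2.resize(im[0][60:260,220:480],(650,390)),cv2.resize(im[1][130:260,320:500],(650,210*1))]))
```

```text
0.10737793791322695 40.1388680934906 [-38.  -4. 115.  17.  48. -40.]
now [ 557.8 -239.5  226.5] | shift now-axes mm [-31.   12.9   5.9] frac [-1.03  0.43  0.2 ] | turn deg [-0.31  0.02 -0.15] frac [-0.0026  0.0002 -0.0012] rows>= 0.0
now [ 557.8 -239.5  226.5] | shift now-axes mm [-31.1 -33.7 107.2] frac [-1.04 -1.12  3.57] | turn deg [-0.31  0.02 -0.15] frac [-0.0026  0.0002 -0.0012] rows>= 0.0
```

View pics/m6.png

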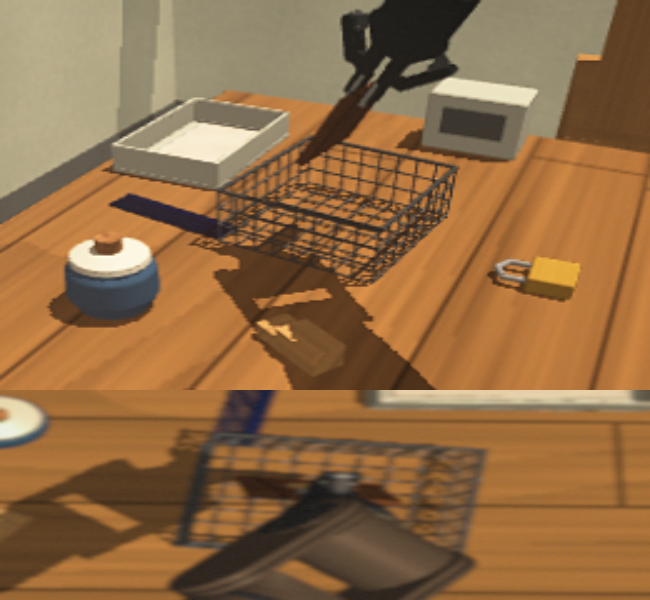

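The coaster hangs over the basket. In the top view its plate spans about (388,160)–(428,164), inside the rim. Aligning, then lowering straight down in steps.

{"method": "send_rows", "body": {
  "series": [
    [1,[-0.5,0.2,0.1],[0,0,0]],
    [1,[-0.5,0.2,0.1],[0,0,0]],
    [1,[0,0,0],[0,0,0]],
    [1,[0,-0.28,0.6],[0,0,0]],
    [1,[0,-0.28,0.6],[0,0,0]],
    [1,[0,-0.28,0.6],[0,0,0]],
    [1,[0,-0.28,0.6],[0,0,0]],
    [1,[0,-0.28,0.6],[0,0,0]],
    [1,[0,-0.14,0.3],[0,0,0]],
    [1,[0,0,0],[0,0,0]]
  ]
}}

```text
t: 9.8
eef_pos: [566.5, -268.4, 116.1]
ee_rot: [[0.121, 0.902, 0.414], [0.993, -0.111, -0.049], [0.002, 0.417, -0.909]]
ft_force: [-0.0, -0.1, -1.3]
opening: 0.103
grip_force: 40.1
```

{"method": "send_rows", "body": {
  "series": [
    [1,[0,-0.06,0.13],[0,0,0]],
    [1,[0,-0.06,0.13],[0,0,0]],
    [1,[0,0,0],[0,0,0]],
    [1,[0,0,0],[0,0,0]]
  ]
}}

```text
t: 10.13
eef_pos: [568.5, -271.2, 111.7]
ee_rot: [[0.123, 0.9, 0.419], [0.992, -0.11, -0.054], [-0.002, 0.422, -0.906]]
ft_force: [-0.4, -0.3, 0.1]
opening: 0.104
grip_force: 40.1
```

{"method": "send_rows", "body": {
  "series": [
    [1,[0,-0.06,0.13],[0,0,0]],
    [1,[0,-0.06,0.13],[0,0,0]],
    [1,[0,0,0],[0,0,0]],
    [1,[0,0,0],[0,0,0]]
  ]
}}

```text
t: 10.47
eef_pos: [567.8, -270.9, 101.6]
ee_rot: [[0.123, 0.9, 0.417], [0.992, -0.111, -0.053], [-0.001, 0.421, -0.907]]
ft_force: [-0.3, 0.3, -1.6]
opening: 0.102
grip_force: 40.2
```

{"method": "send_rows", "body": {
  "series": [
    [1,[0,-0.04,0.09],[0,0,0]],
    [1,[0,0,0],[0,0,0]],
    [1,[0,0,0],[0,0,0]]
  ]
}}

```text
t: 10.72
eef_pos: [568.1, -271.0, 99.0]
ee_rot: [[0.123, 0.9, 0.418], [0.992, -0.111, -0.053], [-0.001, 0.421, -0.907]]
ft_force: [-0.2, -0.1, -0.9]
opening: 0.107
grip_force: 40.2
```

{"method": "send_rows", "body": {
  "series": [
    [1,[0,-0.06,0.13],[0,0,0]],
    [1,[0,0,0],[0,0,0]],
    [0.7,[0,0,0],[0,0,0]],
    [0.5,[0,0,0],[0,0,0]],
    [0.3,[0,0,0],[0,0,0]],
    [0.1,[0,0,0],[0,0,0]],
    [-0.1,[0,0,0],[0,0,0]],
    [-0.1,[0,0,0],[0,0,0]],
    [-0.1,[0,0,-0.3],[0,0,0]],
    [-0.1,[0,0,-0.4],[0,0,0]],
    [-0.1,[0,0,-0.5],[0,0,0]],
    [-0.1,[0,0,-0.6],[0,0,0]],
    [-0.1,[0,0,-0.8],[0,0,0]],
    [-0.1,[0,0,-1],[0,0,0]],
    [-0.1,[0,0,-1],[0,0,0]],
    [-0.1,[0,0,0],[0,0,0]]
  ]
}}

```text
t: 12.05
eef_pos: [511.7, -265.7, 228.1]
ee_rot: [[0.124, 0.896, 0.426], [0.992, -0.108, -0.061], [-0.009, 0.43, -0.903]]
ft_force: [1.3, -0.5, 1.1]
opening: 0.553
grip_force: 0.0
```

Run:
```python
from h import *
s=r.state();print(s['eef_pos'],s['opening'],s['ft_force'].round(1))
ct=r.camera_info("top")
t=cv2.imread("pics/top0.png");h=cv2.cvtColor(t,cv2.COLOR_BGR2HSV)
# offcut: pale wood, in the first top picture
sub=h[195:240,295:335]; print(np.array([h[217,315],h[205,300],h[225,310],h[210,320]]))
im=[r.read_camera(n)[:,:,::-1] for n in("side","wrist")]
a=cv2.resize(im[0][110:210,280:420],(400,290));b=cv2.resize(im[1],(400,290))
c=cv2.resize(t[195:240,295:335],(400,300*1),interpolation=cv2.INTER_CUBIC);c2=cv2.resize(t[195:240,295:335],(270,300),interpolation=cv2.INTER_CUBIC)
o=np.zeros((600,800,3),np.uint8);o[:290,:400]=a;o[:290,400:]=b;o[300:,:270]=c2
s0=cv2.imread("pics/side0.png");o[300:,300:740]=cv2.resize(s0[215:255,315:370],(440,300),interpolation=cv2.INTER_CUBIC)
cv2.imwrite("pics/m7.png",o)
```

```text
[ 511.66947414 -265.69391393  228.12279632] 0.5528649616885595 [ 1.3 -0.5  1.1]
[[ 16 156 219]
 [ 15 169 161]
 [ 17 155 220]
 [ 16 158 215]]
```

View pics/m7.png

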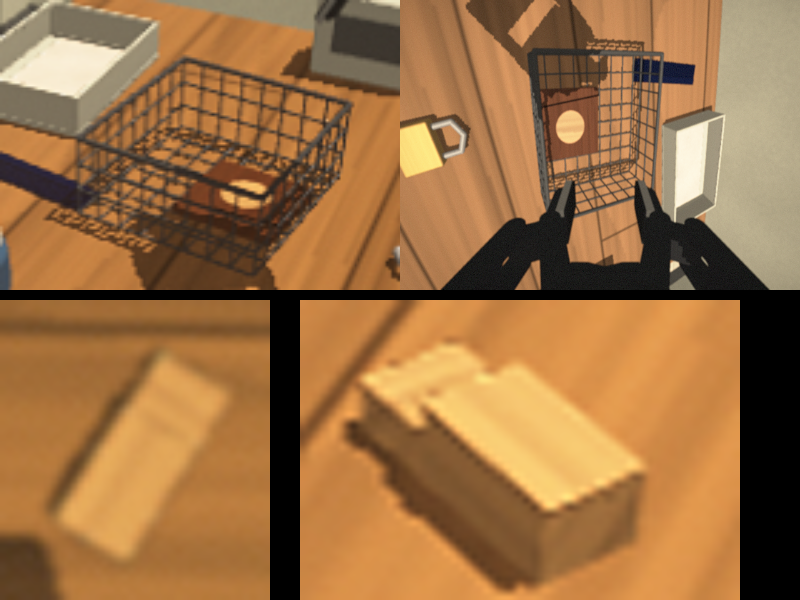

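The coaster lies flat on the basket floor on the robot side, let go. In the side crop its disc is near (365,178), and in the wrist view it is left of the fingers. The offcut crops give its corners: top view (302.7,226.5), (314,233.7), (319.4,202.5), (329.1,208.2), with the step at the far end. Calculating its pose next.

Run:
```python
from h import *
ct=r.camera_info("top");cs=r.camera_info("side")
H=plane(ct,[(302.7,226.5),(314,233.7)],32);L=plane(ct,[(319.4,202.5),(329.1,208.2)],20)
S=plane(cs,[(345.6,243.3),(357.9,237.7),(330.6,228.3),(341.3,223.7)],32)
print(H.round(0).tolist(),L.round(0).tolist(),S.round(0).tolist())
d=L.mean(0)-H.mean(0);yaw=np.degrees(np.arctan2(d[1],d[0]));d2=S[2:].mean(0)-S[:2].mean(0)
print(yaw,np.linalg.norm(d[:2]),np.degrees(np.arctan2(d2[1],d2[0])),np.linalg.norm(d2),(H.mean(0)+L.mean(0))/2,S.mean(0))
s=r.state();yaw=-32
R=np.array(frame(yaw,0))
print(s['qpos'].round(0));go(np.array([511,0,230.]),R)
```

```text
[[488.0, 30.0, 32.0], [468.0, -4.0, 32.0]] [[562.0, -18.0, 20.0], [546.0, -48.0, 20.0]] [[483.0, 32.0, 32.0], [465.0, 2.0, 32.0], [533.0, -1.0, 32.0], [517.0, -27.0, 32.0]]
-31.177709717445676 88.74452360366763 -31.22929878620775 59.90628213386842 [515.95962297  -9.88943266  26.        ] [499.26864012   1.54839226  32.        ]
[-44.  -8. 119.  19.  49. -47.]
now [ 510.8 -264.4  222.7] | shift now-axes mm [262.3 -25.7 -21.5] frac [ 8.74 -0.86 -0.72] | turn deg [24.78 -5.21 24.58] frac [ 0.2065 -0.0434  0.2048] rows>= 5.0
```

Run:
```python
from h import *
go(np.array([501,0,160.]),frame(58.8,0))
```

```text
now [ 510.8 -264.4  222.7] | shift now-axes mm [261.4 -64.4  37.7] frac [ 8.71 -2.15  1.26] | turn deg [ 22.13  14.66 -64.71] frac [ 0.1844  0.1222 -0.5393] rows>= 9.9
```

{"method": "send_rows", "body": {
  "series": [
    [-0.1,[0,0,0],[0.0168,0.0111,-0.049]],
    [-0.1,[0,0,0],[0.0168,0.0111,-0.049]],
    [-0.1,[0,0,0],[0.0168,0.0111,-0.049]],
    [-0.1,[0,0,0],[0.0168,0.0111,-0.049]],
    [-0.1,[0,0,0],[0.0168,0.0111,-0.049]],
    [-0.1,[0,0,0],[0.0168,0.0111,-0.049]],
    [-0.1,[0,0,0],[0.0168,0.0111,-0.049]],
    [-0.1,[0,0,0],[0.0168,0.0111,-0.049]],
    [-0.1,[0,0,0],[0.0168,0.0111,-0.049]],
    [-0.1,[0,0,0],[0.0168,0.0111,-0.049]],
    [-0.1,[0,0,0],[0.0168,0.0111,-0.049]],
    [-0.1,[0,0,0],[0,0,0]]
  ]
}}

```text
t: 13.15
eef_pos: [510.8, -262.8, 218.1]
ee_rot: [[-0.857, 0.515, -0.007], [0.515, 0.857, 0.005], [0.008, 0.0, -1.0]]
ft_force: [-0.8, 0.2, 0.4]
opening: 0.553
grip_force: 0.0
```

{"method": "send_rows", "body": {
  "series": [
    [-0.5,[0.54,0.82,0],[0,0,0]],
    [-0.5,[0.54,0.82,0],[0,0,0]],
    [-0.5,[0.54,0.82,0],[0,0,0]],
    [-0.5,[0.54,0.82,0],[0,0,0]],
    [-0.5,[0.54,0.82,0],[0,0,0]],
    [-0.5,[0.54,0.82,0],[0,0,0]],
    [-0.5,[0.54,0.82,0],[0,0,0]],
    [-0.5,[0.54,0.82,0],[0,0,0]],
    [-0.5,[0.54,0.82,0],[0,0,0]],
    [-0.5,[0,0,0.5],[0,0,0]],
    [-0.5,[0,0,0.5],[0,0,0]],
    [-0.5,[0,0,0],[0,0,0]],
    [-0.5,[0,0,0],[0,0,0]]
  ]
}}

```text
t: 14.23
eef_pos: [499.2, 1.6, 189.2]
ee_rot: [[-0.854, 0.519, -0.007], [0.519, 0.855, 0.004], [0.009, -0.0, -1.0]]
ft_force: [0.1, -0.2, 0.9]
opening: 0.748
grip_force: 0.0
```

Run:
```python
from h import *
s=r.state();w=r.read_camera("wrist")[:,:,::-1];ci=r.camera_info("wrist");cv2.imwrite("pics/w8.png",w)
go(np.array([501,-.5,160.]),frame(58.8,0),s);print(s['opening'])
print("C",(-ci['R'].T@ci['t']).round(0),ci['R'].round(2).tolist())
a=np.radians(-31.2);e=np.array([np.cos(a),np.sin(a),0]);f=np.array([-e[1],e[0],0]);c=np.array([501,-.5,32])
Q=[c+x*e+y*f+[0,0,z] for x,y,z in[(-30,18,0),(-30,-18,0),(30,-18,0),(30,18,0),(60,-18,-12),(60,18,-12)]]
q=proj(ci,Q);print(q.round(0).tolist())
h=cv2.cvtColor(w,cv2.COLOR_BGR2HSV).astype(int)
m=q.mean(0).astype(int)
for dy in range(-80,81,20): print(m[1]+dy,[tuple(h[np.clip(m[1]+dy,0,399),np.clip(m[0]+dx,0,639)]) if 0 else "%d/%d/%d"%tuple(h[np.clip(m[1]+dy,0,399),np.clip(m[0]+dx,0,639)]) for dx in range(-80,81,20)])
```

```text
now [499.2   1.6 189.2] | shift now-axes mm [-2.8 -0.9 29.2] frac [-0.09 -0.03  0.97] | turn deg [-0.02 -0.49 -0.09] frac [-0.0001 -0.0041 -0.0008] rows>= 0.1
0.7479828612772443
C [430.  44. 336.] [[0.52, 0.85, 0.0], [0.81, -0.49, 0.31], [0.27, -0.16, -0.95]]
[[345.0, 151.0], [308.0, 151.0], [309.0, 210.0], [344.0, 210.0], [310.0, 232.0], [343.0, 232.0]]
117 ['14/143/178', '13/143/200', '14/141/214', '13/145/204', '13/136/223', '13/139/224', '13/141/203', '13/136/214', '14/137/115']
137 ['14/139/214', '13/137/219', '14/143/202', '14/138/226', '13/143/212', '14/141/206', '15/142/221', '14/138/226', '14/143/107']
157 ['14/136/205', '14/135/224', '14/142/218', '14/138/205', '19/117/249', '14/133/180', '14/137/222', '13/145/201', '14/139/108']
177 ['14/139/225', '14/143/202', '13/139/214', '14/134/228', '19/109/250', '14/128/169', '13/136/221', '14/136/212', '14/148/100']
197 ['13/140/210', '14/140/221', '14/138/229', '14/140/224', '19/113/249', '14/128/118', '14/134/101', '13/146/98', '14/143/100']
217 ['14/139/229', '14/142/219', '15/138/225', '13/139/219', '18/118/247', '14/130/98', '15/141/121', '12/134/76', '13/131/97']
237 ['14/137/227', '14/141/220', '13/137/216', '13/140/204', '14/136/223', '13/141/125', '14/141/196', '13/136/210', '13/137/106']
257 ['16/40/121', '14/143/212', '14/141/220', '14/135/162', '13/138/198', '14/141/203', '14/139/213', '14/136/213', '14/48/101']
277 ['30/8/32', '13/140/204', '13/143/198', '14/140/201', '13/140/209', '13/140/208', '14/142/200', '14/140/201', '15/21/24']
```

Run:
```python
from h import *
w=cv2.imread("pics/w8.png");ci=r.camera_info("wrist");s=r.state()
h=cv2.cvtColor(w,cv2.COLOR_BGR2HSV)
m=cv2.inRange(h,(16,60,200),(24,130,255));m[:130]=0;m[255:]=0;m[:,:260]=0;m[:,390:]=0
m=cv2.morphologyEx(m,cv2.MORPH_OPEN,np.ones((3,3)))
for c in cv2.findContours(m,0,2)[0]:
    if cv2.contourArea(c)>60: print(cv2.contourArea(c),cv2.boundingRect(c),cv2.minAreaRect(c),plane(ci,[(cv2.boundingRect(c)[0],cv2.boundingRect(c)[1]),(sum(cv2.boundingRect(c)[0::2]),cv2.boundingRect(c)[1])],32).round(1).tolist())
print(proj(ci,s['eef_pos']+150*s['ee_rot'][:,2]).round(0))
for y in range(144,240,4):
    x=np.where(m[y])[0]; print(y,(x.min(),x.max()) if len(x) else None,end=' ')
```

```text
2480.0 (309, 154, 37, 80) ((327.0, 193.5), (79.0, 36.0), 90.0) [[469.0, -0.6, 32.0], [487.4, 29.8, 32.0]]
[[328. 181.]]
144 None 148 None 152 None 156 (np.int64(309), np.int64(344)) 160 (np.int64(309), np.int64(345)) 164 (np.int64(309), np.int64(344)) 168 (np.int64(309), np.int64(344)) 172 (np.int64(309), np.int64(344)) 176 (np.int64(309), np.int64(344)) 180 (np.int64(309), np.int64(344)) 184 (np.int64(309), np.int64(344)) 188 (np.int64(310), np.int64(344)) 192 (np.int64(310), np.int64(344)) 196 (np.int64(310), np.int64(344)) 200 (np.int64(310), np.int64(340)) 204 (np.int64(310), np.int64(334)) 208 (np.int64(310), np.int64(334)) 212 (np.int64(311), np.int64(336)) 216 (np.int64(311), np.int64(337)) 220 (np.int64(312), np.int64(337)) 224 (np.int64(311), np.int64(343)) 228 (np.int64(312), np.int64(343)) 232 (np.int64(312), np.int64(343)) 236 None
```

{"method": "send_rows", "body": {
  "series": [
    [-0.3,[-0.34,0,0],[0,0,0]],
    [-0.3,[0,0,1],[0,0,0]],
    [-0.3,[0,0,1],[0,0,0]],
    [-0.3,[0,0,1],[0,0,0]],
    [-0.3,[0,0,1],[0,0,0]],
    [-0.3,[0,0,0.6],[0,0,0]],
    [-0.3,[0,0,0.4],[0,0,0]],
    [-0.3,[0,0,0.2],[0,0,0]],
    [-0.3,[0,0,0],[0,0,0]],
    [-0.3,[0,0,0],[0,0,0]]
  ]
}}

```text
t: 15.12
eef_pos: [509.8, -4.0, 36.0]
ee_rot: [[-0.855, 0.519, -0.002], [0.519, 0.855, 0.003], [0.003, 0.001, -1.0]]
ft_force: [0.1, 0.2, -0.0]
opening: 0.652
grip_force: 0.0
```

{"method": "send_rows", "body": {
  "series": [
    [-0.3,[0,0,0.25],[0,0,0]],
    [-0.1,[0,0,0],[0,0,0]],
    [0.1,[0,0,0],[0,0,0]],
    [0.3,[0,0,0],[0,0,0]],
    [1,[0,0,0],[0,0,0]],
    [1,[0,0,0],[0,0,0]],
    [1,[0,0,0],[0,0,0]],
    [1,[0,0,0],[0,0,0]]
  ],
  "squeeze": 40
}}

```text
t: 15.78
eef_pos: [509.0, -3.6, 28.2]
ee_rot: [[-0.855, 0.518, -0.003], [0.518, 0.855, 0.003], [0.004, 0.001, -1.0]]
ft_force: [-1.7, -0.2, 5.8]
opening: 0.384
grip_force: 40.2
```

{"method": "send_rows", "body": {
  "series": [
    [1,[0,0,-0.4],[0,0,0]],
    [1,[0,0,-0.8],[0,0,0]],
    [1,[0,0,-1],[0,0,0]],
    [1,[0,0,-1],[0,0,0]],
    [1,[0,0,-1],[0,0,0]],
    [1,[0,0,-1],[0,0,0]],
    [1,[0,0,0],[0,0,0]],
    [1,[0,0,0],[0,0,0]]
  ]
}}

```text
t: 16.45
eef_pos: [510.4, -4.2, 186.0]
ee_rot: [[-0.855, 0.518, 0.002], [0.518, 0.855, 0.002], [-0.0, 0.002, -1.0]]
ft_force: [0.0, -0.3, -0.5]
opening: 0.377
grip_force: 39.8
```

Run:
```python
from h import *
s=r.state();print(s['opening'],s['grip_force'])
go(np.array([580,-273,s['eef_pos'][2]]),s['ee_rot'],s)
go(np.array([580,-273,45.]),frame(58.8,0),s)
```

```text
0.37724609105108436 39.75321114063263
now [510.4  -4.2 186. ] | shift now-axes mm [-198.8 -193.8   -0.4] frac [-6.63 -6.46 -0.01] | turn deg [0. 0. 0.] frac [0. 0. 0.] rows>= 0.0
now [510.4  -4.2 186. ] | shift now-axes mm [-198.7 -194.2  140.7] frac [-6.62 -6.47  4.69] | turn deg [ 0.13  0.03 -0.  ] frac [ 0.0011  0.0002 -0.    ] rows>= 0.0
```

{"method": "send_rows", "body": {
  "series": [
    [1,[-0.77,-0.84,0],[0,0,0]],
    [1,[-0.77,-0.84,0],[0,0,0]],
    [1,[-0.77,-0.84,0],[0,0,0]],
    [1,[-0.77,-0.84,0],[0,0,0]],
    [1,[-0.77,-0.84,0],[0,0,0]],
    [1,[-0.77,-0.84,0],[0,0,0]],
    [1,[-0.77,-0.84,0],[0,0,0]],
    [1,[-0.77,-0.84,0],[0,0,0]],
    [1,[0,0,0],[0,0,0]],
    [1,[0,0,0],[0,0,0]]
  ]
}}

```text
t: 17.28
eef_pos: [561.5, -273.1, 179.6]
ee_rot: [[-0.854, 0.521, -0.007], [0.521, 0.854, 0.006], [0.009, 0.001, -1.0]]
ft_force: [-0.1, -0.2, -0.4]
opening: 0.385
grip_force: 39.8
```

{"method": "send_rows", "body": {
  "series": [
    [1,[0,0,0.7],[0,0,0]],
    [1,[0,0,0.7],[0,0,0]],
    [1,[0,0,0.7],[0,0,0]],
    [1,[0,0,0.7],[0,0,0]],
    [1,[0,0,0.7],[0,0,0]],
    [1,[0,0,0.6],[0,0,0]],
    [1,[0,0,0],[0,0,0]],
    [1,[0,0,0],[0,0,0]]
  ]
}}

```text
t: 17.95
eef_pos: [560.7, -269.6, 57.2]
ee_rot: [[-0.856, 0.517, -0.008], [0.517, 0.856, 0.006], [0.01, 0.001, -1.0]]
ft_force: [-0.1, -0.0, -0.8]
opening: 0.383
grip_force: 39.9
```

{"method": "send_rows", "body": {
  "series": [
    [1,[0,0,0.15],[0,0,0]],
    [1,[0,0,0.15],[0,0,0]],
    [1,[0,0,0],[0,0,0]],
    [1,[0,0,0],[0,0,0]]
  ]
}}

```text
t: 18.28
eef_pos: [562.4, -271.8, 50.9]
ee_rot: [[-0.855, 0.518, -0.003], [0.518, 0.855, 0.003], [0.004, 0.0, -1.0]]
ft_force: [-0.6, -1.1, 0.5]
opening: 0.382
grip_force: 39.9
```

{"method": "send_rows", "body": {
  "series": [
    [0.1,[0,0,0],[0,0,0]],
    [0,[0,0,0],[0,0,0]],
    [-0.2,[0,0,0],[0,0,0]],
    [-0.3,[0,0,0],[0,0,0]],
    [-0.3,[0,0,0],[0,0,0]],
    [-0.3,[0,0,-0.4],[0,0,0]],
    [-0.3,[0,0,-0.8],[0,0,0]],
    [-0.3,[0,0,-1],[0,0,0]],
    [-0.3,[0,0,-1],[0,0,0]],
    [-0.3,[0,0,-1],[0,0,0]],
    [-0.3,[0,0,-1],[0,0,0]],
    [-0.3,[0,0,-1],[0,0,0]],
    [-0.3,[0,0,0],[0,0,0]],
    [-0.3,[0,0,0],[0,0,0]]
  ]
}}

```text
t: 19.45
eef_pos: [564.1, -273.1, 240.6]
ee_rot: [[-0.855, 0.518, 0.002], [0.518, 0.855, -0.001], [-0.002, 0.0, -1.0]]
ft_force: [-0.0, 0.1, -0.1]
opening: 0.65
grip_force: 0.0
```

Run:
```python
from h import *
s=r.state();print(s['eef_pos'],s['opening'],s['grip_force'],s['ft_force'].round(1))
w=r.read_camera("wrist")[:,:,::-1];ci=r.camera_info("wrist");cv2.imwrite("pics/w9.png",w)
h=cv2.cvtColor(w,cv2.COLOR_BGR2HSV)
m=cv2.inRange(h,(16,60,180),(24,140,255))
m=cv2.morphologyEx(m,cv2.MORPH_OPEN,np.ones((3,3)))
for c in cv2.findContours(m,0,2)[0]:
    if cv2.contourArea(c)>100: q=cv2.minAreaRect(c);print(q,plane(ci,[q[0]],45).round(0))
m=cv2.inRange(h,(0,90,20),(12,255,140));m=cv2.morphologyEx(m,cv2.MORPH_OPEN,np.ones((3,3)))
for c in cv2.findContours(m,0,2)[0]:
    if cv2.contourArea(c)>100: q=cv2.minAreaRect(c);print("dark",q,plane(ci,[q[0]],15).round(0))
ct=r.camera_info("side")
a=cv2.cvtColor(cv2.imread("pics/side0.png"),cv2.COLOR_BGR2GRAY).astype(float);b=cv2.cvtColor(r.read_camera("side"),cv2.COLOR_RGB2GRAY).astype(float)
# shift of clamp patch vs. start (front base) and basket
for n,(y0,y1,x0,x1) in dict(clampbase=(325,375,235,310),basketL=(130,200,300,400)).items():
    T=a[y0:y1,x0:x1].astype(np.float32);res=cv2.matchTemplate(b[y0-15:y1+15,x0-15:x1+15].astype(np.float32),T,5)
    print(n,cv2.minMaxLoc(res)[1],np.array(cv2.minMaxLoc(res)[3])-15)
```

```text
[ 564.13731421 -273.11762551  240.56479553] 0.6501051416353633 0.0 [-0.   0.1 -0.1]
((318.0, 168.5), (81.0, 52.0), 90.0) [[ 555. -280.   45.]]
dark ((359.2049255371094, 155.7458953857422), (52.049583435058594, 27.45450782775879), 88.85424041748047) [[ 573. -235.   15.]]
dark ((304.3105163574219, 119.33302307128906), (39.3731575012207, 100.53366088867188), 72.34988403320312) [[ 505. -268.   15.]]
clampbase 0.7964657545089722 [-1 -1]
basketL 0.7473491430282593 [0 0]
```

The offcut measures at about (555,-280), inside the basket, with the coaster's dark pieces showing around and under it. The basket and clamp match their starting views to within a pixel. The gripper is clear, so I'm handing in.

```bash
python3 -c "
from workcell import r
print(r.close_job())"
```

```text
the job is handed in; nothing more can be done
None
```

I put the coaster and the offcut into the wire basket, let go of both, and handed the job in at about 19.5 s of the 66 s allowed; the hand-in gave no verdict. In the last images both lie in the basket, and the clamp and basket are within about a pixel of where they started.

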